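# Set the oxygen flow for the laid-out mask adapter

## Task

Get the oxygen ready for the next patient: one mask adapter has been laid out in the steel dish, and the colour tells the flow it needs: blue 2, yellow 8, red 10 litres a minute. Turn the black click-stop sleeve on the valve of the small oxygen cylinder to that number, by pushing its lug round or however you like, so that it sits clicked in there. Leave the adapters and the other things where they are.

Things in the scene. Friction and masses are not known exactly. Their poses are not given: they have to be found in the camera images.
- oxygen_set: fixed small oxygen cylinder (64 mm diameter, aluminium, green shoulder) lying in a grey cradle, valve at one end. Origin on the cabinet top under the sleeve's axis; +y along the cylinder (y = 30 to 167 mm, top z = 77 mm, half-width 35 mm). Handwheel to y = -54 mm (top z 64), gauge to x = -46 mm (top z 62), outlet to x = +47 mm (top z 50). Within 100 mm only the sleeve is higher than 77 mm
- flow_sleeve (a joint): angle of the black scale sleeve, rad, growing anticlockwise seen from above; one click is 30 degrees. The white number at the red index line is the flow set: 0 at joint value 0, 1 at 0.524, 2 at 1.047, 3 at 1.571, 4 at 2.094, 6 at 2.618, 8 at 3.142, 10 at 3.665, 15 at 4.189 (last stop). A ball detent pulls it into the nearest click; about 0.12 N m carries it over
- sleeve_top (a point): centre of the sleeve's top face, on its vertical axis, 104 mm above the cabinet top; its x axis points along the lug. Sleeve 52 mm in diameter, from 74 to 104 mm above the cabinet top, over a flange 62 mm in diameter
- lug_end (a point): middle of the outer end of the sleeve's lug: a black radial bar with a white stripe on top, 10 mm wide, from 26 to 51.5 mm from the axis, 80 to 98 mm above the cabinet top. Seen from above it points straight away from the cylinder when 4 is set, at the red index line when 1 is set, and 30 degrees further anticlockwise for each click up
- index_mark (a point): fixed red index line on the flange under the sleeve, 28 mm from the axis, 73 mm above the cabinet top, on the gauge's side (-x of oxygen_set), square to the cylinder
- steel_dish: fixed open steel dish 85 x 110 x 20 mm, wall and floor 3 mm, holding the one adapter for this patient; origin at the centre of its underside
- spare_tray: fixed open pale green plastic tray of the same size, holding the two spare adapters; origin at the centre of its underside
- adapter_blue: mask adapter (air-entrainment jet), a blue plastic barrel with black air windows and a thin hose nipple on top, standing upright; 27 mm diameter at the foot, 59 mm tall, 15 g; origin at the centre of its foot. If it is the one in the steel dish, the flow must be 2 L/min
- adapter_yellow: mask adapter (air-entrainment jet), a yellow plastic barrel with black air windows and a thin hose nipple on top, standing upright; 27 mm diameter at the foot, 59 mm tall, 15 g; origin at the centre of its foot. If it is the one in the steel dish, the flow must be 8 L/min
- adapter_red: mask adapter (air-entrainment jet), a red plastic barrel with black air windows and a thin hose nipple on top, standing upright; 27 mm diameter at the foot, 59 mm tall, 15 g; origin at the centre of its foot. If it is the one in the steel dish, the flow must be 10 L/min
- alcohol_bottle: small white bottle with a blue cap, 41 mm diameter, 92 mm tall. Stands or lies near the work; leave it alone. Origin at the centre of its underside.
- tape_roll_1: white roll of tape, 50 mm diameter, 26 mm high. Stands or lies near the work; leave it alone. Origin at the centre of its underside.
- bottle_1: pump bottle, 48 x 75 x 187 mm tall. Stands or lies near the work; leave it alone. Origin at the centre of its underside.
- box_1: small carton, 35 x 92 x 71 mm tall. Stands or lies near the work; leave it alone. Origin at the centre of its underside.
- gauze_pack_1: white gauze packet, 59 x 83 x 12 mm. Stands or lies near the work; leave it alone. Origin at the centre of its underside.
- thermometer: white clinical thermometer, 18 x 122 x 13 mm. Stands or lies near the work; leave it alone. Origin at the centre of its underside.
There are look-alikes about, which are no part of the job. Of the things shaped like the adapter_blue, the blue one is meant. Several things look just like the adapter_yellow: the one meant starts farthest to the robot's right.

How it is judged:
At the end, for the whole second after the job is handed in: The sleeve rests with the number for the adapter standing in the steel dish (blue 2, yellow 8, red 10) at the index line, within 0.12 rad (7 degrees; a click is 30 degrees) (((horizontal distance between adapter_blue and steel_dish below 0.05 m and value of joint flow_sleeve between 0.927 and 1.167 rad) or (horizontal distance between adapter_yellow and steel_dish below 0.05 m and value of joint flow_sleeve between 3.022 and 3.262 rad) or (horizontal distance between adapter_red and steel_dish below 0.05 m and value of joint flow_sleeve between 3.545 and 3.785 rad)) and velocity of joint flow_sleeve between -0.05 and 0.05 rad/s); the robot touches nothing.
It fails at once if a mask adapter is moved by more than 20 mm or knocked over (distance of any of adapter_blue, adapter_yellow, adapter_red from where it was at the start of the episode above 0.02 m or angle between any of adapter_blue, adapter_yellow, adapter_red's own z axis and vertical above 0.5 rad).
It fails at once if another thing on the cabinet is moved by more than 20 mm (distance of any of alcohol_bottle, tape_roll_1, bottle_1, box_1, gauze_pack_1, thermometer from where it was at the start of the episode above 0.02 m).
It also fails if it takes over 38 s, if anything falls off the work surface, if the arm or the gripper's body presses on something with over 40 N, if the wrist force passes 120 N, or if a joint passes its speed limit or range.

## Robot

A 7-joint arm with a two-finger parallel gripper is mounted at the origin on a cart in front of the work surface, level with it; the furniture and walls round the work are solid. World frame = base frame: x ahead of the robot, y to its left, z up, the work surface at z = 0. Lengths are in m, angles in rad, forces in N, time in s.
With the tool pointing down it reaches from about 0.425 to 0.825 m from the base axis. Payload 3.6 kg.
Tool frame: the origin (TCP) lies at the very end of the fingers, on their centre line; the grasp point (between the pads) lies 19 mm behind it; x points along the fingers, z is the direction in which the jaws open and shut, and the axes are right-handed (so a half turn about x gives the same grasp; the last joint's range is limited). The gripper opens to 85 mm and grips with 20 to 120 N. Pads are 22 mm wide; open, the fingers measure 114 mm over their backs; the gripper's body (76 mm by 85 mm) begins 54 mm behind the grasp point. The pads swing forward as they close: fully open they stand 13 mm farther back than shut.
Start: joints at [-1.302, 0.615, -0.013, 1.423, 0.008, 1.103, -0.04], TCP at [0.189, 0.622, 0.231] pointing down, gripper open.
Joint ranges: [-3.12, 3.12], [-0.3, 2.06], [-1.34, 1.32], [0.26, 2.42], [-1.36, 4.5], [0.01, 1.98], [-2.84, 2.84]. Speed limits (rad/s): [2.79, 2.79, 3.14, 3.14, 3.14, 3.14, 3.14].

## Interface

Orientations are given as a rotation vector (axis times angle).
In Python, from bench import * gives the robot as it stands.
- The arm moves only by the shell command python3 -m pendant 'ROWS'. ROWS is text: rows parted by semicolons, each of 7 numbers parted by spaces: the shift along the world's x, y, z as a fraction of full scale, then the turn, a rotation vector about the world's x, y, z as a fraction of full scale, then the gripper command: -1 is shut, 1 is fully open, values between are in proportion. A call has 1 to 10 rows; each row is the pose to reach, as a shift and turn from the pose commanded when the call began; what a row does not reach only later rows make up. Full scale, the value 1, is 300 mm for a shift and 30 degrees for a turn. A row lasts 1/12 s, in which the tool goes at most 41.7 mm and 7.16 degrees, less where a joint would pass 70% of its speed; a pose out of reach is approached as far as the arm can. A call with a number of a shift or a turn outside -1 to 1 is refused whole. A call with a gripper value outside its range is refused whole. The fingers move at their own pace and stop on an object; the grip force is fixed at half the most. Time passes only in rows, so rows that repeat a pose let the fingers close. It gives the time, the measured TCP pose, the force and the opening at its end, in the units of the state.
- get_obs(): the state, without advancing time (a new reading comes with each control period).
- snapshot(name): name is "scene" or "top" or "wrist"; returns a dict with "frame" (480x640x3 uint8, red, green, blue), "fx", "fy", "cx", "cy" (pixels), "R" (3x3) and "t" (3): a world point X has camera coordinates R X + t. Camera axes: x right, y down, z forward; pixel columns grow to the right and rows downward; lengths in m; the calibration is good to about 2 mm. A picture is of the moment at which its call begins. There is no depth.
- finish_job(): hands the job in, once; it reports no verdict.
Trained networks look in the newest picture that a camera, given by its name, has taken for a name from the list of things; names that differ only in an ending like _2 or _b are one class to them, and where a whole thing is asked for, a point or a joint stands for the part that bears it (a point fixed in the world has none). Each returns a list of dicts, best first, with "score" (0 to 1); they miss things now and then, are a little off and sometimes report something else, mostly with a low value. They report only what shows in the picture. A call takes as long as a camera call. They do not tell look-alikes from the thing itself.
- search_frame(camera, query): "bbox" ([left, top, right, bottom] in pixels, round what is visible of it).
- landmark_of(camera, query): "uv" ([column, row] in pixels: a listed point, or the origin of a listed thing).
The state is a dict: "t": time; "qpos": joint angles; "qd": joint speeds; "tau": joint torques, N m; "tool_pos": TCP position; "ee_rot": TCP orientation; "wrist_force": force on the tool from outside, world axes, zero at the start; "moment": the same for the moment, N m; "grip_width": opening from 0.0 (shut) to 1.0 (fully open).
Only numpy, scipy, OpenCV 4.12 (cv2) and the standard library are available. Lean on these libraries where they do the work, as an engineer would, in place of code of your own. Each camera call takes 0.05 s, during which the arm holds its last target. There are 200 camera calls.

## Working session

There is one attempt and no reset: what is moved stays moved. The work goes in short steps, Python scripts to look and compute and a shell command to move; the robot and the scene stay as the last step left them, time stands still between calls to the robot, and variables do not carry over. Pictures are saved under pics/ and viewed, about 8 in all and at most 12, crops included, and the job is handed in when it is done.

```bash
mkdir -p pics; cat > h.py <<'E'
from bench import *
import numpy as np, cv2
def save(s,name,box=None,scale=1):
    f=s["frame"][:,:,::-1]
    if box: f=f[box[1]:box[3],box[0]:box[2]]
    cv2.imwrite("pics/"+name,cv2.resize(f,None,fx=scale,fy=scale,interpolation=cv2.INTER_CUBIC))
def world(s,uv,z):
    R=np.array(s["R"]);t=np.array(s["t"]);c=-R.T@t
    d=R.T@np.array([(uv[0]-s["cx"])/s["fx"],(uv[1]-s["cy"])/s["fy"],1])
    return c+d*(z-c[2])/d[2]
E
python3 - <<'E'
from h import *
o=get_obs();print(o["t"],o["tool_pos"],o["ee_rot"],o["grip_width"])
for n in ["top","scene"]:
    s=snapshot(n);save(s,n+"0.png")
    print(n,"cam",-np.array(s["R"]).T@np.array(s["t"]))
    for q,z in [("sleeve_top",.104),("lug_end",.089),("index_mark",.073),("oxygen_set",0),("steel_dish",0),("spare_tray",0),("adapter_blue",.005),("adapter_yellow",.005),("adapter_red",.005),("bottle_1",0),("alcohol_bottle",0),("box_1",0)]:
        for r in landmark_of(n,q)[:3]:
            print(q,round(r["score"],2),np.round(r["uv"]),np.round(world(s,r["uv"],z),3))
E
```

```text
0.0 [0.18922748 0.62103394 0.23010419] [-0.99023909  1.33688097  0.98763228] 1.0015244168497281
top cam [0.45289941 0.15260906 0.93283874]
sleeve_top 0.85 [343. 207.] [0.609 0.107 0.104]
lug_end 0.8 [374. 206.] [0.613 0.048 0.089]
index_mark 0.8 [358. 220.] [0.591 0.078 0.073]
oxygen_set 0.86 [343. 216.] [0.61  0.101 0.   ]
oxygen_set 0.44 [358. 224.] [0.594 0.071 0.   ]
steel_dish 0.88 [407. 288.] [ 0.46  -0.024  0.   ]
spare_tray 0.85 [291. 328.] [0.384 0.214 0.   ]
adapter_blue 0.76 [410. 287.] [ 0.46  -0.029  0.005]
adapter_blue 0.62 [301. 190.] [0.667 0.187 0.005]
adapter_yellow 0.68 [269. 210.] [0.625 0.256 0.005]
adapter_yellow 0.5 [302. 324.] [0.391 0.191 0.005]
adapter_yellow 0.45 [281. 329.] [0.382 0.234 0.005]
adapter_red 0.52 [281. 328.] [0.385 0.234 0.005]
bottle_1 0.57 [222. 234.] [0.578 0.354 0.   ]
bottle_1 0.55 [407. 159.] [ 0.73  -0.036 -0.   ]
alcohol_bottle 0.68 [347. 295.] [0.448 0.098 0.   ]
alcohol_bottle 0.41 [359. 222.] [0.597 0.068 0.   ]
box_1 0.84 [405. 162.] [ 0.723 -0.032  0.   ]
box_1 0.16 [281. 328.] [0.384 0.233 0.   ]
scene cam [ 0.16730622 -0.520876
[... 210 characters left out ...]
_dish 0.69 [313. 361.] [ 0.456 -0.026  0.   ]
spare_tray 0.97 [208. 284.] [ 0.383  0.218 -0.   ]
spare_tray 0.48 [349. 279.] [ 0.604  0.095 -0.   ]
adapter_blue 0.79 [319. 360.] [ 0.462 -0.032  0.005]
adapter_blue 0.42 [348. 239.] [0.659 0.181 0.005]
adapter_blue 0.3 [312. 359.] [ 0.455 -0.025  0.005]
adapter_yellow 0.82 [314. 226.] [0.624 0.248 0.005]
adapter_yellow 0.71 [215. 293.] [0.385 0.187 0.005]
adapter_yellow 0.67 [269. 315.] [0.44  0.092 0.005]
adapter_red 0.57 [203. 276.] [0.384 0.237 0.005]
bottle_1 0.89 [270. 212.] [0.574 0.337 0.   ]
alcohol_bottle 0.48 [449. 296.] [ 0.728 -0.031  0.   ]
box_1 0.82 [447. 296.] [ 0.726 -0.03   0.   ]
box_1 0.33 [370. 254.] [ 0.673  0.129 -0.   ]
```

```bash
python3 - <<'E'
import cv2
a=cv2.imread("pics/top0.png")[130:370,190:450];b=cv2.imread("pics/scene0.png")[180:400,180:480]
cv2.imwrite("pics/t1.png",cv2.resize(a,None,fx=2.5,fy=2.5,interpolation=2));cv2.imwrite("pics/s1.png",cv2.resize(b,None,fx=2.6,fy=2.6,interpolation=2))
E
```

```text
(no output)
```

View pics/t1.png

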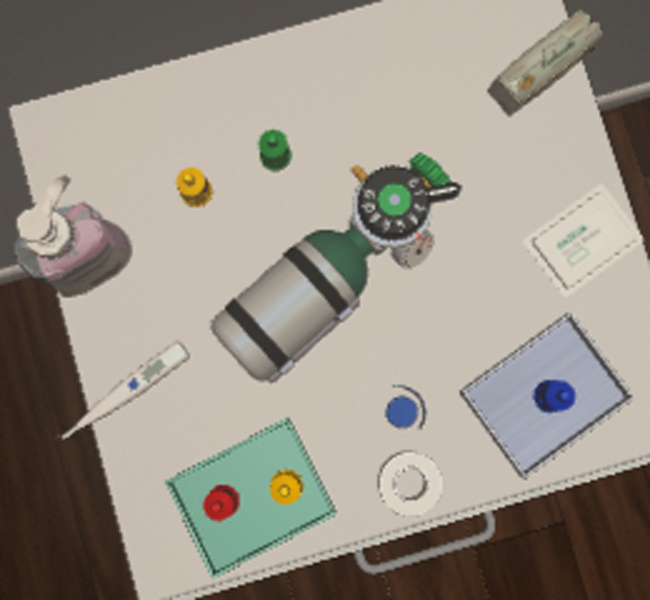

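View pics/s1.png

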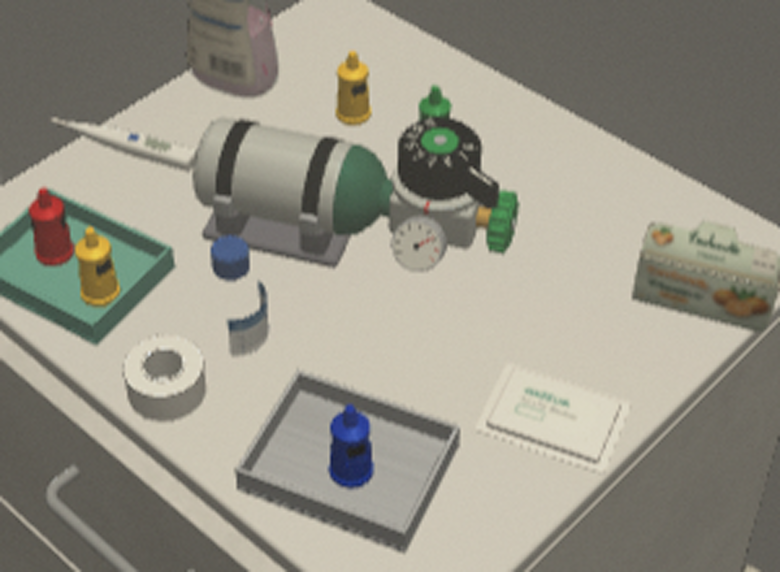

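Blue stands in the steel dish (top crop 555,395), so the target is 2, joint 1.047. Look-alikes: the green adapter (275,150) and a loose yellow one (193,187), neither of them in a dish. The lug points right, at crop (455,190). Next I work out the angles and tool axes.

```bash
python3 - <<'E'
from h import *
from scipy.spatial.transform import Rotation as Ro
o=get_obs();print(np.round(Ro.from_rotvec(o["ee_rot"]).as_matrix(),3))
s=snapshot("top")
g=lambda x,y:(190+x/2.5,130+y/2.5)
for n,p,z in [("cylfar",g(245,347),.045),("idx",g(415,237),.073),("band1",g(320,275),.077),("band2",g(262,330),.077),("lugA",g(435,193),.098),("lugB",g(459,187),.098),("top",g(394,200),.104)]: print(n,np.round(world(s,p,z),3))
E
python3 -m pendant '0.1 -0.12 0.15 0 0 0 1;0.2 -0.25 0.2 0 0 0 1;0.3 -0.38 0.2 0 0 0 1;0.4 -0.5 0.2 0 0 0 1;0.5 -0.63 0.2 0 0 0 1;0.55 -0.75 0.2 0 0 0 0;0.6 -0.87 0.2 0 0 0 0;0.65 -1 0.2 0 0 0 0;0.65 -1 0.2 0 0 0 0'
```

```text
[[-0.    -0.957  0.291]
 [-0.     0.291  0.957]
 [-1.     0.    -0.   ]]
cylfar [0.501 0.215 0.045]
idx [0.58  0.082 0.073]
band1 [0.552 0.155 0.077]
band2 [0.512 0.2   0.077]
lugA [0.61  0.068 0.098]
lugB [0.614 0.05  0.098]
top [0.604 0.099 0.104]
t: 2.1
tool_pos: [0.3847, 0.321, 0.2916]
ee_rot: [-0.988, 1.334, 0.988]
wrist_force: [1.0, 1.1, 0.0]
grip_width: 0.506
```

```bash
python3 -m pendant '0.1 -0.12 0 0 0 0 -1;0.2 -0.24 0 0 0 0 -1;0.3 -0.36 0 0 0 0 -1;0.4 -0.48 0 0 0 0 -1;0.5 -0.6 0 0 0 0 -1;0.6 -0.72 0 0 0 0 -1;0.7 -0.83 0 0 0 0 -1;0.83 -0.9 0 0 0 0 -1;0.83 -0.9 0 0 0 0 -1'
python3 - <<'E'
from h import *
s=snapshot("wrist");save(s,"w1.png");print(-np.array(s["R"]).T@np.array(s["t"]))
for q,z in [("sleeve_top",.104),("lug_end",.089),("index_mark",.073)]:
    for r in landmark_of("wrist",q)[:2]: print(q,round(r["score"],2),np.round(r["uv"]),np.round(world(s,r["uv"],z),4))
o=get_obs();print(o["t"],o["tool_pos"])
E
```

```text
t: 2.85
tool_pos: [0.6346, 0.0496, 0.2916]
ee_rot: [-0.988, 1.336, 0.985]
wrist_force: [1.8, -0.3, 0.0]
grip_width: -0.0
[0.56889887 0.06931128 0.43405972]
lug_end 0.74 [311. 187.] [0.6168 0.0478 0.089 ]
index_mark 0.7 [333. 140.] [0.5832 0.0791 0.073 ]
3.05 [0.63307776 0.05207815 0.29055755]
```

View pics/w1.png

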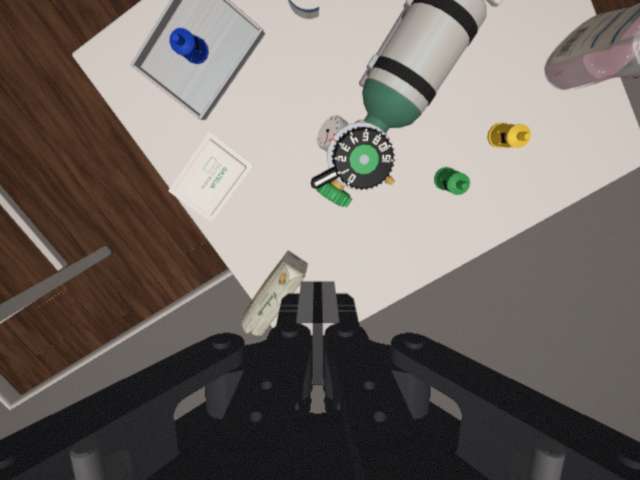

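The wrist picture shows the sleeve at (364,159), the lug end at (315,183) and the index at about (333,140). I take a close crop to read the number.

```bash
python3 - <<'E'
from h import *
s=snapshot("wrist");save(s,"w2.png",(295,105,415,215),5)
c=world(s,(364,159),.104);print(c)
for n,p,z in [("idx",(333,140),.073),("lug",(315,183),.098),("b1",(405,79),.077),("b2",(445,16),.077)]:
    w=world(s,p,z);d=(w-c);print(n,w,np.degrees(np.arctan2(d[1],d[0])),np.hypot(d[0],d[1]))
E
```

```text
[0.60317253 0.10189411 0.104     ]
idx [0.58164503 0.08205984 0.073     ] -137.34420469060333 0.029271689785790464
lug [0.61124456 0.05584915 0.098     ] -80.05666086938385 0.04674715625152219
b1 [0.55041059 0.15637866 0.077     ] 134.07978483424998 0.07584449864555994
b2 [0.5124195  0.19978745 0.077     ] 132.83237714023593 0.13348864611337763
```

View pics/w2.png

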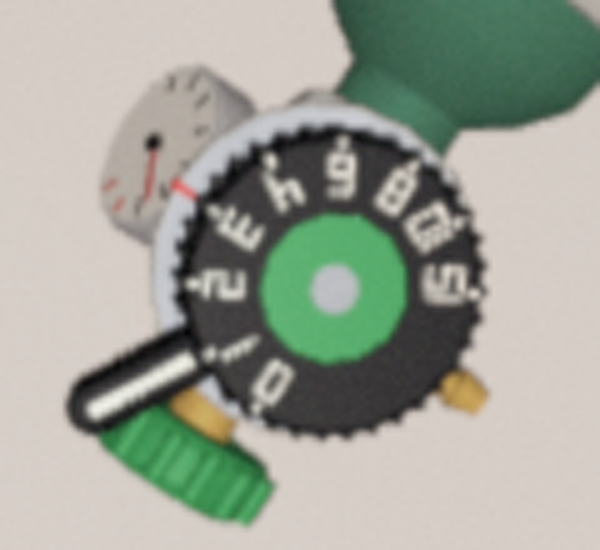

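The crop shows 3 at the red index mark (180,187), the lug at about -77° world and the index at -137°. 2 is one click clockwise, with the lug at -107°. I'll push the lug towards -x with shut fingers, so first I descend on its +x side.

```bash
python3 -m pendant '0.04 0.05 -0.13 0 0 0 -1;0.04 0.05 -0.26 0 0 0 -1;0.04 0.05 -0.39 0 0 0 -1;0.04 0.05 -0.52 0 0 0 -1;0.04 0.05 -0.6 0 0 0 -1;0.04 0.05 -0.66 0 0 0 -1;0.04 0.05 -0.69 0 0 0 -1;0.04 0.05 -0.69 0 0 0 -1'; python3 - <<'E'
from h import *
s=snapshot("scene");save(s,"s2.png",(290,180,450,300),5);print(get_obs()["tool_pos"],get_obs()["wrist_force"])
E
```

```text
t: 3.77
tool_pos: [0.6428, 0.0698, 0.0825]
ee_rot: [-0.988, 1.337, 0.994]
wrist_force: [-0.9, -0.1, 0.4]
grip_width: 0.002
[0.64424778 0.06941541 0.08436819] [ 0.33448684 -0.19688678  0.74576494]
```

View pics/s2.png

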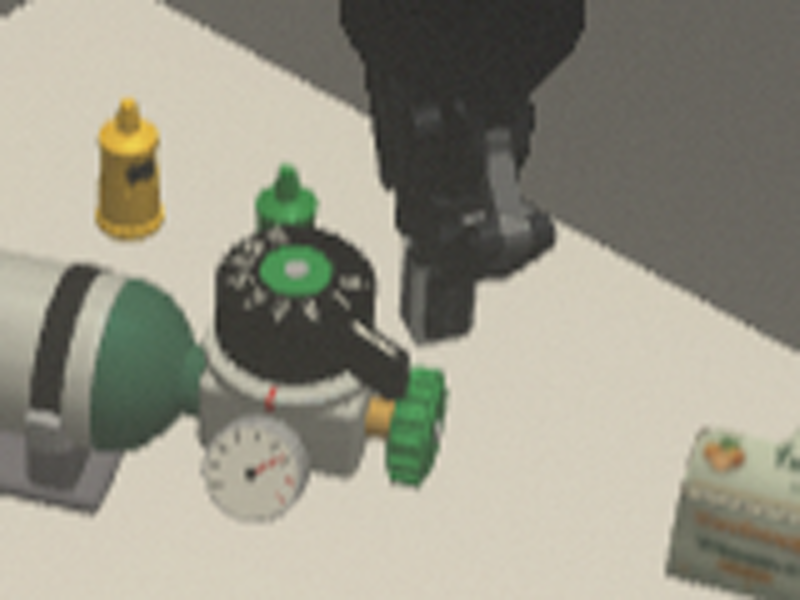

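The finger (crop 435,310) stands clear behind the lug. I push now.

```bash
python3 -m pendant '-0.02 -0.03 0 0 0 0 -1;-0.035 -0.04 0 0 0 0 -1;-0.05 -0.045 0 0 0 0 -1;-0.065 -0.05 0 0 0 0 -1;-0.08 -0.05 0 0 0 0 -1;-0.095 -0.05 0 0 0 0 -1;-0.105 -0.05 0 0 0 0 -1;-0.115 -0.05 0 0 0 0 -1;-0.115 -0.05 0 0 0 0 -1'; python3 - <<'E'
from h import *
s=snapshot("scene");save(s,"s3.png",(290,180,450,300),5);print(get_obs()["tool_pos"],get_obs()["wrist_force"])
for r in landmark_of("scene","lug_end")[:2]: print(r["score"],world(s,r["uv"],.089))
E
```

```text
t: 4.57
tool_pos: [0.6085, 0.0538, 0.0838]
ee_rot: [-0.987, 1.337, 0.992]
wrist_force: [1.1, -0.5, -0.1]
grip_width: 0.001
[0.60921409 0.05369839 0.08388459] [ 0.2384918  -0.118743    0.67861617]
0.82 [0.58859957 0.05367712 0.089     ]
```

View pics/s3.png

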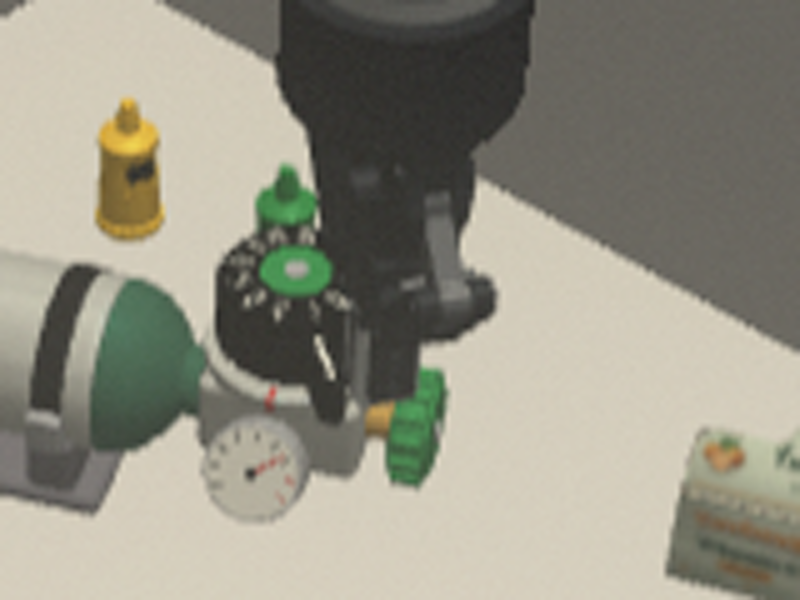

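The lug has snapped ahead of the finger to about -108°, and the wrist force is near zero. I back off, rise and check.

```bash
python3 -m pendant '0.05 0.01 0 0 0 0 -1;0.1 0.03 0.02 0 0 0 -1;0.1 0.03 0.15 0 0 0 -1;0.1 0.03 0.28 0 0 0 -1;0.1 0.03 0.41 0 0 0 -1;0.1 0.03 0.54 0 0 0 -1;0.1 0.03 0.67 0 0 0 -1;0.1 0 0.69 0 0 0 -1;0.1 0 0.69 0 0 0 -1;0.1 0 0.69 0 0 0 -1'; python3 - <<'E'
from h import *
s=snapshot("wrist");save(s,"w3.png",(295,105,415,215),5)
for r in landmark_of("wrist","lug_end")[:2]:
    w=world(s,r["uv"],.089);print(r["score"],w,np.degrees(np.arctan2(w[1]-.103,w[0]-.605)))
o=get_obs();print(o["t"],o["tool_pos"],np.abs(o["qd"]).max())
E
```

```text
t: 5.5
tool_pos: [0.64, 0.0523, 0.2907]
ee_rot: [-0.987, 1.336, 0.988]
wrist_force: [0.1, 0.5, -0.9]
grip_width: 0.001
0.65 [0.58714588 0.05177473 0.089     ] -109.21555643772746
5.6 [0.63913091 0.05343885 0.2886981 ] 0.008001929006482552
```

View pics/w3.png

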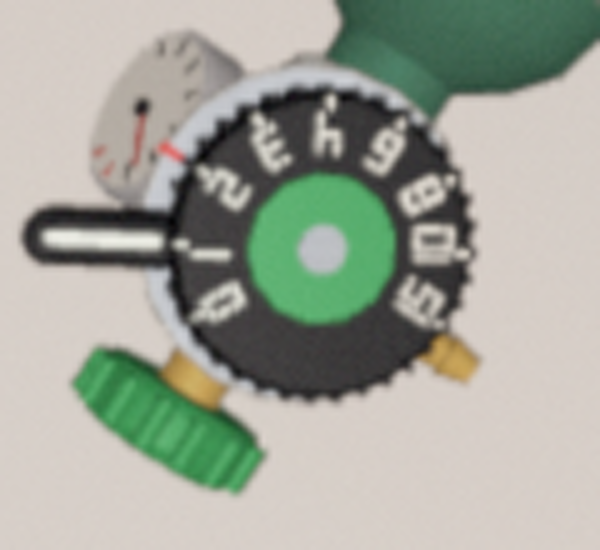

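The 2 tick (205,172) lines up with the red index (172,152) as seen from the sleeve centre (322,248): 33.0° against 32.6°. I hand the job in.

```bash
python3 -c "from bench import *; print(finish_job())"
```

```text
the job is handed in; nothing more can be done
None
```

The blue adapter was in the steel dish, so I turned the sleeve one click clockwise, from 3 to 2 L/min, by pushing its lug with the shut fingers. I then backed off, raised the arm and handed the job in at about 5.6 s.

**Sleeve setting:** in the last wrist picture the tick of the 2 lines up with the red index to within about 1°. The lug points to about -109°, against about -107° estimated for 2, which is within the 7° tolerance.

**Contact:** the wrist force was near zero and the fingers were about 19 cm above the sleeve. I touched nothing but the lug. I took no last picture of the whole cabinet to check the other things.

No check failed. The first lug angles, taken from the top and scene cameras, were 7 to 12° off. The wrist close-up settled the starting number as 3.

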